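Pack the screw jars into the divided crate

TASK

Put the three glass jars of screws into the three empty compartments of the wooden crate, one jar in each, standing upright on the bottom. They are glass: keep them upright and set them down, do not drop them. Leave the glue bottle in its compartment and do not disturb the crate or the other things on the bench.

Things in the scene. Friction and masses are not known exactly. Their poses are not given: they have to be found in the camera images.
- jar1: glass jar of screws with a flat steel lid, a plain upright cylinder 54 mm in diameter and 100 mm tall (lid flush with the sides, safe to grip anywhere), about 0.3 kg; origin at the centre of its underside, z up. The three jars are alike
- jar2: glass jar of screws with a flat steel lid, a plain upright cylinder 54 mm in diameter and 100 mm tall (lid flush with the sides, safe to grip anywhere), about 0.3 kg; origin at the centre of its underside, z up. The three jars are alike
- jar3: glass jar of screws with a flat steel lid, a plain upright cylinder 54 mm in diameter and 100 mm tall (lid flush with the sides, safe to grip anywhere), about 0.3 kg; origin at the centre of its underside, z up. The three jars are alike
- crate: loose square plywood crate, 196 x 196 mm outside, 50 mm tall, open at the top, walls and the cross-shaped divider 6 mm thick and all 50 mm tall, floor 6 mm thick; four compartments 2 x 2, each 89 x 89 mm inside, centres at +-47.5 mm in its x and y; it may stand at any yaw; origin at the centre of its underside, x and y along its walls; 1.6 kg
- cell_a (a point): centre of the floor of the empty (+x, -y) compartment, on the floor (6 mm above the underside of the crate); compartment 89 x 89 mm inside
- cell_b (a point): centre of the floor of the empty (-x, +y) compartment, on the floor (6 mm above the underside of the crate); compartment 89 x 89 mm inside
- cell_c (a point): centre of the floor of the empty (-x, -y) compartment, on the floor (6 mm above the underside of the crate); compartment 89 x 89 mm inside
- cell_taken (a point): centre of the floor of the already filled (+x, +y), glue bottle's compartment, on the floor (6 mm above the underside of the crate); compartment 89 x 89 mm inside
- glue: white glue bottle with a black cap, 56 mm diameter, 118 mm tall, standing in one compartment of the crate, where it stays; origin at the centre of its underside
- oil_bottle: dark grey bottle with a narrow neck and a white cap, 54 mm diameter, 150 mm tall, standing; origin at the centre of its underside; a bystander, not part of the job
- tape: square tape measure lying flat, 55 x 55 x 30 mm; origin at the centre of its underside; a bystander, not part of the job
- screwdriver: screwdriver lying on the bench, about 200 mm long along its x axis, under 35 mm high; a bystander, not part of the job
- tin: short wide metal tin, 90 mm diameter, 60 mm tall; origin at the centre of its underside; a bystander, not part of the job
- offcut: wood offcut, 70 x 40 x 35 mm; origin at the centre of its underside; a bystander, not part of the job

How it is judged:
At the end, for the whole second after the job is handed in: Each jar stands released, at rest and upright (0.1 rad) on the floor of a different empty compartment, within 30 mm of its centre, underside under 12 mm above that of the crate. The glue bottle still stands likewise in its own compartment; the crate is level (0.05 rad) (((horizontal distance between jar1 and cell_a below 0.03 m and z of jar1 in the frame of crate below 0.012 m) or (horizontal distance between jar1 and cell_b below 0.03 m and z of jar1 in the frame of crate below 0.012 m) or (horizontal distance between jar1 and cell_c below 0.03 m and z of jar1 in the frame of crate below 0.012 m)) and angle between each of jar1, jar2, jar3, glue's own z axis and vertical below 0.1 rad and linear speed of each of jar1, jar2, jar3 below 0.02 m/s and ((horizontal distance between jar2 and cell_a below 0.03 m and z of jar2 in the frame of crate below 0.012 m) or (horizontal distance between jar2 and cell_b below 0.03 m and z of jar2 in the frame of crate below 0.012 m) or (horizontal distance between jar2 and cell_c below 0.03 m and z of jar2 in the frame of crate below 0.012 m)) and ((horizontal distance between jar3 and cell_a below 0.03 m and z of jar3 in the frame of crate below 0.012 m) or (horizontal distance between jar3 and cell_b below 0.03 m and z of jar3 in the frame of crate below 0.012 m) or (horizontal distance between jar3 and cell_c below 0.03 m and z of jar3 in the frame of crate below 0.012 m)) and horizontal distance between glue and cell_taken below 0.03 m and z of glue in the frame of crate below 0.012 m and angle between crate's own z axis and vertical below 0.05 rad); the robot touches nothing.
It fails at once if a jar is dropped or thrown (faster than 0.7 m/s while out of the fingers) ((linear speed of jar1 above 0.7 m/s and contact force between the fingers and jar1 below 0.05 N) or (linear speed of jar2 above 0.7 m/s and contact force between the fingers and jar2 below 0.05 N) or (linear speed of jar3 above 0.7 m/s and contact force between the fingers and jar3 below 0.05 N)).
It fails at once if a jar is knocked over or tilted more than 0.6 rad (angle between any of jar1, jar2, jar3's own z axis and vertical above 0.6 rad).
It fails at once if a bystander on the bench is shoved more than 40 mm (distance of any of oil_bottle, tape, screwdriver, tin, offcut from where it was at the start of the episode above 0.04 m).
It fails at once if the grey bottle or the glue bottle is knocked over (0.6 rad) (angle between any of oil_bottle, glue's own z axis and vertical above 0.6 rad).
It fails at once if the crate is shoved more than 50 mm (distance of crate from where it was at the start of the episode above 0.05 m).
It also fails if it takes over 72 s, if anything falls off the work surface, if the arm or the gripper's body presses on something with over 40 N, if the wrist force passes 120 N, or if a joint passes its speed limit or range.

ROBOT

A 6-joint arm with a two-finger parallel gripper is mounted at the origin on the work surface. World frame = base frame: x ahead of the robot, y to its left, z up, the work surface at z = 0. Lengths are in m, angles in rad, forces in N, time in s.
With the tool pointing down it reaches from about 0.375 to 0.975 m from the base axis. Payload 3.8 kg.
Tool frame: the origin (TCP) lies at the very end of the fingers, on their centre line; the grasp point (between the pads) lies 19 mm behind it; z points along the fingers, y is the line along which they close (so a half turn about z gives the same grasp; the last joint's range is limited). The gripper opens to 85 mm and grips with 20 to 120 N. Pads are 22 mm wide; open, the fingers measure 114 mm over their backs; the gripper's body (76 mm by 85 mm) begins 54 mm behind the grasp point. The pads swing forward as they close: fully open they stand 13 mm farther back than shut.
Start: joints at [1.148, 0.264, 1.604, -0, 1.274, -0.037], TCP at [0.254, 0.625, 0.231] pointing down, gripper open.
Joint ranges: [-2.63, 2.63], [-0.94, 2.18], [0.31, 2.57], [-1.31, 4.45], [0, 2.66], [-2.55, 2.55]. Speed limits (rad/s): [2.57, 2.57, 3.14, 3.14, 3.14, 3.14].

INTERFACE

Orientations are given as a rotation vector (axis times angle).
In Python, from workcell import bot, vision gives the robot as it stands. The module is installed in compiled form; this text tells all that it offers.
- The arm moves only by the tool play_rows, never from a script. Its argument "moves" is a list that holds one entry, the list of rows, each a list of 7 numbers: the turn, a rotation vector about the tool's x, y, z as a fraction of full scale, then the shift along the tool's x, y, z as a fraction of full scale, then the finger opening in mm, from 0 to 85.4. In form: [[[ax, ay, az, x, y, z, jaw], ...]]. A call has 1 to 5 rows; each row shifts and turns the commanded pose from where the row before left it, along the tool's axes as they then stand; what a row does not reach is not made up. Full scale, the value 1, is 0.1 m for a shift and 0.5 rad for a turn. A row lasts 1/12 s, in which the tool goes at most 41.7 mm and 7.16 degrees, less where a joint would pass 70% of its speed; a pose out of reach is approached as far as the arm can. A call with a number of a shift or a turn outside -1 to 1 is refused whole. A call with a gripper value outside its range is refused whole. The fingers move at their own pace and stop on an object; "newtons" is the grip in N (left out, the last holds). Time passes only in rows, so rows that do not move let the fingers close. It gives the time, the measured TCP pose, the force, the opening and the grip force at its end, in the units of the state.
- bot.read_state(): the state, without advancing time (a new reading comes with each control period).
- vision.read_camera(name): name is "scene" or "top" or "wrist"; returns a dict with "image" (480x640x3 uint8, red, green, blue), "depth" (480x640 float32, m along the optical axis (not along the pixel's ray), 0 where there is no reading), "K" (3x3 intrinsics, pixels), "R" (3x3) and "t" (3): a world point X has camera coordinates R X + t. Camera axes: x right, y down, z forward; pixel columns grow to the right and rows downward; lengths in m; the calibration is good to about 2 mm. A picture is of the moment at which its call begins.
- bot.finish_job(): hands the job in; it is judged then, once.
The state is a dict: "time": time; "q": joint angles; "joint_vel": joint speeds; "joint_torque": joint torques, N m; "tool_pos": TCP position; "tcp_rot": TCP orientation; "wrist_force": force on the tool from outside, world axes, zero at the start; "torque": the same for the moment, N m; "width": opening from 0.0 (shut) to 1.0 (fully open); "grip_force": force on a finger pad.
Only numpy, scipy, OpenCV 4.12 (cv2) and the standard library are available. Lean on these libraries where they do the work, as an engineer would, in place of code of your own. Each camera call takes 0.05 s, during which the arm holds its last target. There are 200 camera calls.

## Working session

There is one attempt and no reset: what is moved stays moved. The work goes in short steps, Python scripts to look and compute and a tool call to move; the robot and the scene stay as the last step left them, time stands still between calls to the robot, and variables do not carry over. Pictures are saved under pics/ and viewed, at most 10 in all, crops included, and the job is handed in when it is done.

Besides the shell and the picture viewer there is one more tool, called as a command line: name --argument value ..., lists and objects as JSON in quotes. play_rows: Moves the arm, as the interface text tells. Its arguments: {"type":"object","properties":{"moves":{"type":"array","items":{"type":"array","items":{"type":"array","items":{"type":"number"}}}},"newtons":{"type":"number"}},"required":["moves"]}

```bash
mkdir -p pics; cat > h.py <<'E'
import numpy as np, cv2
from workcell import bot, vision
def cam(n,f=None):
    c=vision.read_camera(n)
    if f: cv2.imwrite('pics/'+f,c['image'][:,:,::-1])
    np.savez('/tmp/'+n,**c); return c
def cloud(c):
    d=c['depth'];v,u=np.indices(d.shape);K=c['K']
    P=np.stack([(u-K[0,2])/K[0,0]*d,(v-K[1,2])/K[1,1]*d,d],-1)
    return (P-c['t'])@c['R']
E
python3 - <<'E'
from h import *
print(bot.read_state())
for n in('top','scene'):
    c=cam(n,n+'1.png'); print(n,c['K'],-c['R'].T@c['t'],c['R'])
E
```

```text
{'time': 0.0, 'q': array([ 1.14812173e+00,  2.64762302e-01,  1.60542519e+00,  1.14836444e-05,
        1.27368450e+00, -3.69145340e-02]), 'joint_vel': array([4.45822097e-04, 4.49760165e-04, 3.24193300e-05, 1.42157275e-04,
       9.87985603e-04, 4.19212984e-04]), 'joint_torque': array([-1.18463959e-03, -5.15107334e+01, -3.67312217e+01, -1.08050222e-04,
        1.29032318e-02,  1.02212144e-05]), 'tool_pos': array([0.25367642, 0.62470686, 0.22992822]), 'tcp_rot': array([-0.60210357, -3.08281277,  0.00348174]), 'wrist_force': array([ 0.54867937,  0.03534116, -0.05097781]), 'torque': array([ 0.02462213,  0.01360798, -0.00058524]), 'grip_force': 0.0, 'width': 1.001626499164821}
top [[445.70035659   0.         307.86969555]
 [  0.         445.70035659 235.4155931 ]
 [  0.           0.           1.        ]] [ 0.49242562 -0.04881858  0.95372309] [[ 0.0276526  -0.99906983 -0.03308778]
 [-0.99556638 -0.02454841 -0.09080175]
 [ 0.08990504  0.03545199 -0.99531917]]
scene [[541.81387546   0.         321.51988609]
 [  0.         541.81387546 246.18437694]
 [  0.           0.           1.        ]] [ 1.1208951  -0.17336951  0.92118334] [[ 0.28457097  0.95858015 -0.01197731]
 [ 0.81315289 -0.24797796 -0.52658268]
 [-0.50774181  0.14011076 -0.85003955]]
```

View pics/top1.png

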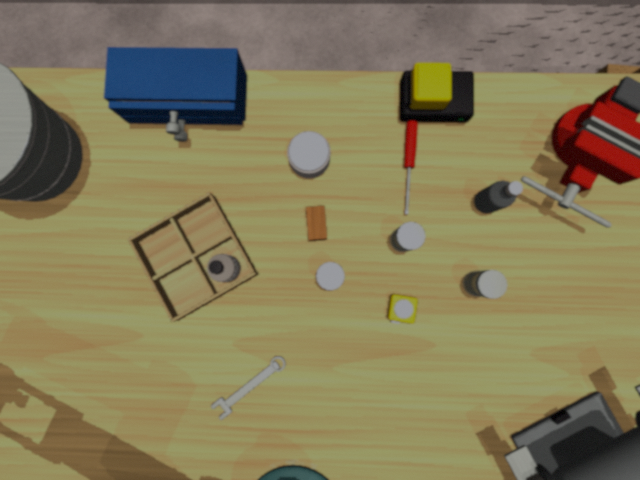

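View pics/scene1.png

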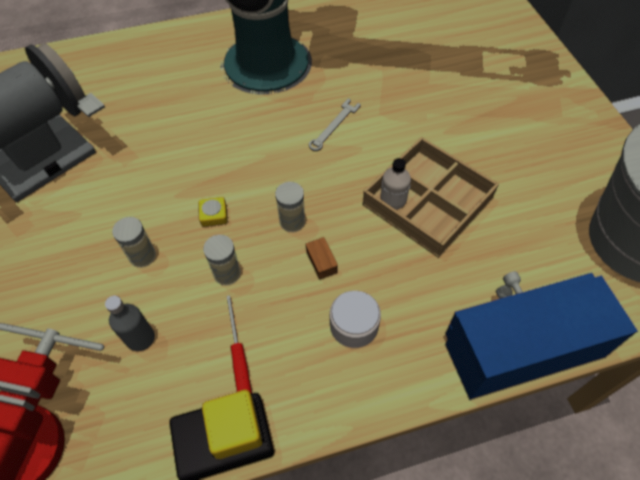

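The top view shows jar lids at about (409,237), (330,276) and (488,284). The crate's corners are near (211,196), (257,272), (176,319) and (132,241), with the glue bottle at (222,267). The tape is at (403,308), the offcut at (317,222), the tin at (309,153), and the oil bottle at (500,195).

```bash
python3 - <<'E'
from h import *
def load(n): return dict(np.load(f'/tmp/{n}.npz'))
from scipy.optimize import least_squares
def show(n,seeds):
    P=cloud(load(n)); 
    for u,v in seeds:
        q=P[v,u]; 
        m=(np.abs(P[...,2]-q[2])<.006)&(np.hypot(P[...,0]-q[0],P[...,1]-q[1])<.06)
        (c,r)=cv2.minEnclosingCircle(P[m][:,:2].astype(np.float32))
        print(n,(u,v),q.round(3),'enc',np.round(c,4),round(r,4),'med z',np.median(P[m][:,2]).round(4),'mean',P[m][:,:2].mean(0).round(4))
show('top',[(409,237),(330,276),(488,284),(222,267),(309,153),(403,308),(317,222),(514,187)])
show('scene',[(220,246),(290,194),(130,231),(213,209),(355,307),(320,258),(113,304)])
for n,box in(('top',(110,275,180,335)),('scene',(350,510,130,265))):
    P=cloud(load(n))[box[2]:box[3],box[0]:box[1]].reshape(-1,3)
    m=(P[:,2]>.042)&(P[:,2]<.056)
    r=cv2.minAreaRect((P[m][:,:2]*1000).astype(np.float32)); print(n,'crate',r,m.sum(),np.median(P[m][:,2]))
c=load('top');K=c['K']
for u,v,z in[(211,196,.05),(257,272,.05),(176,319,.05),(132,241,.05),(194,258,.05),(409,237,.1),(330,276,.1),(488,284,.1)]:
    d=c['R'].T@np.linalg.inv(K)@[u,v,1];o=-c['R'].T@c['t'];print(u,v,(o+d*(z-o[2])/d[2]).round(4))
E
```

```text
top (409, 237) [ 0.571 -0.211  0.101] enc [ 0.5741 -0.2139] 0.0271 med z 0.1013 mean [ 0.574  -0.2134]
top (330, 276) [ 0.493 -0.063  0.099] enc [ 0.4936 -0.0617] 0.0271 med z 0.1014 mean [ 0.4936 -0.0617]
top (488, 284) [ 0.486 -0.358  0.104] enc [ 0.4866 -0.3662] 0.0274 med z 0.1014 mean [ 0.4865 -0.366 ]
top (222, 267) [0.504 0.141 0.117] enc [0.5039 0.1511] 0.012 med z 0.1215 mean [0.5033 0.1471]
top (309, 153) [ 0.742 -0.015  0.061] enc [ 0.7464 -0.012 ] 0.0443 med z 0.061 mean [ 0.7457 -0.0123]
top (403, 308) [ 0.432 -0.214  0.031] enc [ 0.4303 -0.2129] 0.0357 med z 0.0315 mean [ 0.4312 -0.2124]
top (317, 222) [ 0.604 -0.034  0.035] enc [ 0.603  -0.0315] 0.0393 med z 0.0363 mean [ 0.603  -0.0317]
top (514, 187) [ 0.662 -0.389  0.15 ] enc [ 0.6603 -0.39  ] 0.0131 med z 0.1509 mean [ 0.6598 -0.3891]
scene (220, 246) [ 0.577 -0.212  0.1  ] enc [ 0.5799 -0.2157] 0.0282 med z 0.1009 mean [ 0.5812 -0.2153]
scene (290, 194) [ 0.504 -0.063  0.103] enc [ 0.4985 -0.063 ] 0.0283 med z 0.1009 mean [ 0.4997 -0.0635]
scene (130, 231) [ 0.499 -0.362  0.102] enc [ 0.4914 -0.3674] 0.0282 med z 
[... 280 characters left out ...]
nc [ 0.6085 -0.0343] 0.0393 med z 0.036 mean [ 0.6105 -0.0338]
scene (113, 304) [ 0.668 -0.391  0.151] enc [ 0.665  -0.3919] 0.0134 med z 0.1506 mean [ 0.6661 -0.3916]
top crate ((525.9866333007812, 223.19247436523438), (196.74081420898438, 196.76193237304688), 31.505849838256836) 1878 0.04910477798544699
scene crate ((530.922607421875, 221.61097717285156), (197.06829833984375, 200.90284729003906), 31.291927337646484) 1916 0.04825056199656757
211 196 [0.651  0.1861 0.05  ]
257 272 [0.497  0.0846 0.05  ]
176 319 [0.3978 0.2454 0.05  ]
132 241 [0.5536 0.3458 0.05  ]
194 258 [0.522 0.215 0.05 ]
409 237 [ 0.5713 -0.2116  0.1   ]
330 276 [ 0.493  -0.0627  0.1   ]
488 284 [ 0.4862 -0.3598  0.1   ]
```

play_rows --moves '[[[0,0,-0.148,0,0,0,85],[0,0,-0.148,-0.1,-0.16,0,85],[0,0,0,-0.22,-0.34,0,85],[0,0,0,-0.22,-0.34,0,85],[0,0,0,-0.22,-0.34,0,85]]]' --newtons 40

```text
time: 0.52
tool_pos: [0.2985, 0.4909, 0.2303]
tcp_rot: [-0.37, -3.119, 0.002]
wrist_force: [1.5, -0.2, -0.6]
width: 0.996
grip_force: 0.0
```

play_rows --moves '[[[0,0,0,-0.22,-0.34,0,85],[0,0,0,-0.22,-0.34,0,85],[0,0,0,-0.22,-0.34,0,85],[0,0,0,-0.22,-0.34,0,85],[0,0,0,-0.22,-0.34,0,85]]]'

```text
time: 0.93
tool_pos: [0.3654, 0.2993, 0.2309]
tcp_rot: [-0.372, -3.119, 0.001]
wrist_force: [0.8, -0.7, -0.6]
width: 0.995
grip_force: 0.0
```

play_rows --moves '[[[0,0,0,-0.22,-0.34,0,85],[0,0,0,-0.22,-0.34,0,85],[0,0,0,-0.22,-0.34,0,85],[0,0,0,-0.22,-0.34,0,85],[0,0,0,0,0,0,85]]]'

```text
time: 1.35
tool_pos: [0.4206, 0.1422, 0.2311]
tcp_rot: [0.383, 3.117, -0.005]
wrist_force: [0.7, -0.1, -1.2]
width: 0.994
grip_force: 0.0
```

```bash
cat >> h.py <<'E'
from scipy.spatial.transform import Rotation as Ro
def go(x,y,z,yaw=76.4):
    s=bot.read_state();R=Ro.from_rotvec(s['tcp_rot']).as_matrix()
    cur=np.degrees(np.arctan2(R[1,1],R[0,1]))
    print('pos',s['tool_pos'].round(4),'yaw',cur.round(2),'tilt',R[:,2].round(4),'t',s['time'],'F',s['wrist_force'].round(1),'w',round(s['width'],3),'g',round(s['grip_force'],1))
    print('  shift(0.1m):',(R.T@(np.array([x,y,z])-s['tool_pos'])*10).round(3),' in xy-only tool; az turn:',(-np.radians(yaw-cur)*2).round(3))
E
python3 - <<'E'
from h import *
go(.496,-.0624,.23)
E
```

```text
pos [0.4206 0.1422 0.2311] yaw 75.98 tilt [ 0.001  -0.0036 -1.    ] t 1.35 F [ 0.7 -0.1 -1.2] w 0.994 g 0.0
  shift(0.1m): [-1.227 -1.802  0.019]  in xy-only tool; az turn: -0.015
```

play_rows --moves '[[[0,0,-0.015,-0.22,-0.34,0,85],[0,0,0,-0.22,-0.34,0,85],[0,0,0,-0.22,-0.34,0,85],[0,0,0,-0.22,-0.34,0,85],[0,0,0,-0.22,-0.34,0,85]]]'

```text
time: 1.77
tool_pos: [0.4871, -0.0437, 0.231]
tcp_rot: [-0.361, -3.121, -0.001]
wrist_force: [1.1, 0.5, 0.0]
width: 0.994
grip_force: 0.0
```

play_rows --moves '[[[0,0,0,-0.127,-0.1,0,85],[0,0,0,0,0,0,85],[0,0,0,0,0,0,85]]]'

```text
time: 2.02
tool_pos: [0.4971, -0.0549, 0.2307]
tcp_rot: [-0.364, -3.119, -0.001]
wrist_force: [-0.5, 0.6, 0.1]
width: 0.992
grip_force: 0.0
```

```bash
python3 - <<'E'
from h import *
go(.496,-.0624,.23)
c=cam('wrist','w1.png');P=cloud(c)
print(c['K'][0,0],(-c['R'].T@c['t']).round(3))
m=(np.abs(P[...,2]-.1)<.006)&(np.hypot(P[...,0]-.496,P[...,1]+.062)<.06)&(c['depth']>0)
if m.sum()>50: print(m.sum(),cv2.minEnclosingCircle(P[m][:,:2].astype(np.float32)),np.median(P[m],0))
E
```

```text
pos [ 0.4971 -0.0549  0.2307] yaw 76.69 tilt [-0.0015  0.0011 -1.    ] t 2.0167 F [-0.5  0.6  0.1] w 0.992 g 0.0
  shift(0.1m): [-0.007 -0.075  0.007]  in xy-only tool; az turn: 0.01
364.84758810159536 [ 0.427 -0.038  0.372]
3686 ((0.49371886253356934, -0.062309734523296356), 0.02721005119383335) [ 0.4926556  -0.06206565  0.09869755]
```

View pics/w1.png

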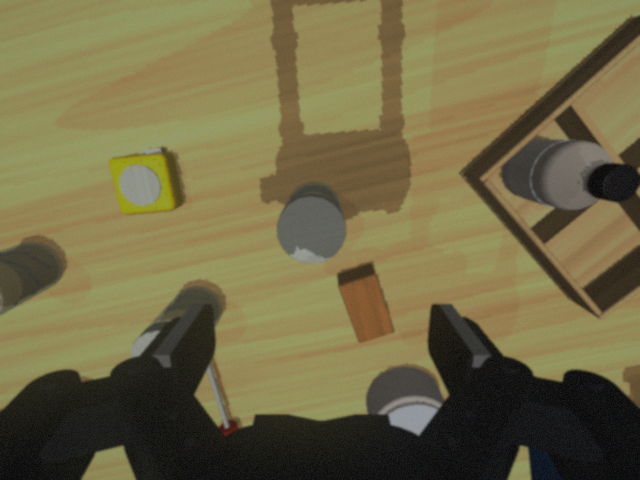

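The wrist view shows the jar lid at (311,228), clear of the offcut and tape. It agrees with the top camera to within 1 mm, so I'll use the top-camera values.

play_rows --moves '[[[0,0,0,0.016,-0.077,0,85],[0,0,0,0,0,0.3,85],[0,0,0,0,0,0.4,85],[0,0,0,0,0,0.4,85],[0,0,0,0,0,0.4,85]]]'

```text
time: 2.48
tool_pos: [0.4937, -0.0609, 0.0807]
tcp_rot: [0.357, 3.119, -0.0]
wrist_force: [-0.2, -0.0, -0.6]
width: 0.997
grip_force: 0.0
```

play_rows --moves '[[[0,0,0,0,0,0.19,85],[0,0,0,0,0,0,85]]]'

```text
time: 2.65
tool_pos: [0.488, -0.06, 0.0569]
tcp_rot: [-0.356, -3.11, -0.001]
wrist_force: [-0.2, 1.0, 0.5]
width: 0.992
grip_force: 0.0
```

```bash
python3 - <<'E'
from h import *
go(.4937,-.0620,.062)
E
```

```text
pos [ 0.488  -0.06    0.0569] yaw 76.93 tilt [-0.0112  0.002  -0.9999] t 2.65 F [-0.2  1.   0.5] w 0.992 g 0.0
  shift(0.1m): [-0.06  -0.007 -0.051]  in xy-only tool; az turn: 0.019
```

play_rows --moves '[[[0,0,0,0,0,0,85],[0,0,0,0,0,0,85],[0,0,0,0,0,0,85]]]'

```text
time: 2.9
tool_pos: [0.4961, -0.0621, 0.0649]
tcp_rot: [0.359, 3.116, -0.0]
wrist_force: [-0.2, -0.6, 0.7]
width: 0.993
grip_force: 0.0
```

```bash
python3 - <<'E'
from h import *
go(.4937,-.0620,.062)
E
```

```text
pos [ 0.4961 -0.0621  0.0649] yaw 76.86 tilt [ 4.7e-03 -8.0e-04 -1.0e+00] t 2.9 F [-0.2 -0.6  0.7] w 0.993 g 0.0
  shift(0.1m): [ 0.023 -0.004  0.029]  in xy-only tool; az turn: 0.016
```

play_rows --moves '[[[0,0,0,0,0,0,70],[0,0,0,0,0,0,60],[0,0,0,0,0,0,50],[0,0,0,0,0,0,45],[0,0,0,0,0,0,45]]]' --newtons 40

```text
time: 3.32
tool_pos: [0.495, -0.0624, 0.0638]
tcp_rot: [0.361, 3.118, -0.0]
wrist_force: [-0.6, 0.1, 6.5]
width: 0.624
grip_force: 41.4
```

play_rows --moves '[[[0,0,0,0,0,0,45],[0,0,0,0,0,0,45],[0,0,0,0,0,0,45],[0,0,0,0,0,0,45]]]'

```text
time: 3.65
tool_pos: [0.495, -0.0625, 0.0638]
tcp_rot: [0.361, 3.119, -0.0]
wrist_force: [-1.0, 0.1, 5.7]
width: 0.623
grip_force: 41.5
```

```bash
python3 - <<'E'
from h import *
go(.4937,-.0620,.062)
E
```

```text
pos [ 0.495  -0.0625  0.0638] yaw 76.8 tilt [ 2.2e-03 -4.0e-04 -1.0e+00] t 3.65 F [-1.   0.1  5.7] w 0.623 g 41.5
  shift(0.1m): [0.013 0.002 0.018]  in xy-only tool; az turn: 0.014
```

play_rows --moves '[[[0,0,0,0,0,-0.1,45],[0,0,0,0,0,-0.3,45],[0,0,0,0,0,-0.38,45],[0,0,0,0,0,-0.38,45],[0,0,0,0,0,-0.3,45]]]'

```text
time: 4.07
tool_pos: [0.4937, -0.0621, 0.2109]
tcp_rot: [0.361, 3.12, -0.0]
wrist_force: [1.1, -0.9, -3.4]
width: 0.622
grip_force: 43.2
```

play_rows --moves '[[[0,0,0,0,0,-0.15,45],[0,0,0,0,0,-0.05,45],[0,0,0,0.01,0.1,0,45],[0,0,0,0.025,0.25,0,45],[0,0,0,0.035,0.35,0,45]]]'

```text
time: 4.48
tool_pos: [0.5013, 0.0072, 0.2258]
tcp_rot: [-0.366, -3.116, 0.002]
wrist_force: [0.1, 0.3, -3.0]
width: 0.623
grip_force: 43.3
```

play_rows --moves '[[[0,0,0,0.035,0.35,0,45],[0,0,0,0.035,0.35,0,45],[0,0,0,0.035,0.35,0,45],[0,0,0,0.035,0.35,0,45],[0,0,0,0.035,0.35,0,45]]]'

```text
time: 4.9
tool_pos: [0.5237, 0.1839, 0.225]
tcp_rot: [-0.36, -3.116, 0.003]
wrist_force: [0.7, -0.3, -2.7]
width: 0.622
grip_force: 43.3
```

play_rows --moves '[[[0,0,0,0.035,0.35,0,45],[0,0,0,0.035,0.35,0,45],[0,0,0,0.025,0.22,0,45],[0,0,0,0.01,0.1,0,45],[0,0,0,0,0.05,0,45]]]'

```text
time: 5.32
tool_pos: [0.5382, 0.2901, 0.2251]
tcp_rot: [-0.357, -3.117, 0.004]
wrist_force: [-0.5, -0.5, -2.6]
width: 0.623
grip_force: 43.5
```

play_rows --moves '[[[0,0,0,0,0,0,45],[0,0,0,0,0,0,45],[0,0,0,0,0,0,45],[0,0,0,0,0,0,45]]]'

```text
time: 5.65
tool_pos: [0.5401, 0.2872, 0.2282]
tcp_rot: [-0.363, -3.12, 0.001]
wrist_force: [-0.4, 1.8, -3.3]
width: 0.621
grip_force: 43.5
```

```bash
python3 - <<'E'
from h import *
go(.5417,.2885,.23)
c=cam('wrist','w2.png');P=cloud(c)
m=(np.abs(P[...,2]-.048)<.006)&(np.hypot(P[...,0]-.526,P[...,1]-.223)<.16)&(c['depth']>0)
r=cv2.minAreaRect((P[m][:,:2]*1000).astype(np.float32)); print(m.sum(),r)
E
```

```text
pos [0.5401 0.2872 0.2282] yaw 76.71 tilt [-3.e-04 -5.e-04 -1.e+00] t 5.65 F [-0.4  1.8 -3.3] w 0.621 g 43.5
  shift(0.1m): [-0.013  0.016 -0.018]  in xy-only tool; az turn: 0.011
6386 ((526.2696533203125, 222.56976318359375), (196.1251220703125, 196.41928100585938), 31.24390983581543)
```

View pics/w2.png

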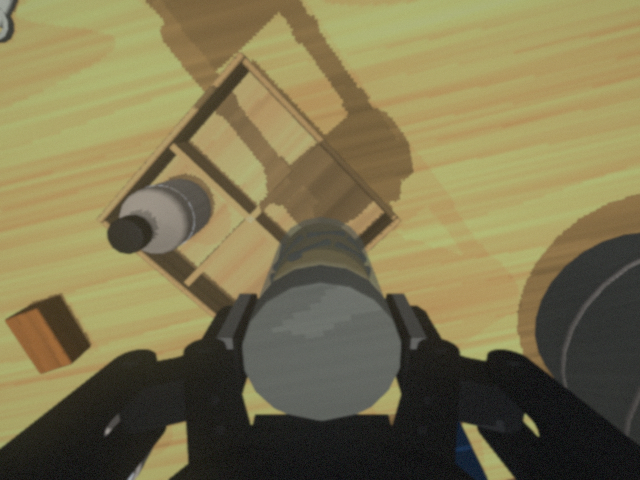

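The wrist view shows the jar held upright, centred at (322,350). The wrist-camera crate position also agrees with the top camera's. Lowering into the compartment.

play_rows --moves '[[[0,0,0,-0.013,0.016,0.15,45],[0,0,0,0,0,0.33,45],[0,0,0,0,0,0.35,45],[0,0,0,0,0,0.3,45],[0,0,0,0,0,0.18,45]]]'

```text
time: 6.12
tool_pos: [0.5397, 0.2879, 0.0937]
tcp_rot: [-0.362, -3.117, 0.004]
wrist_force: [-1.8, -0.3, -3.2]
width: 0.625
grip_force: 43.5
```

play_rows --moves '[[[0,0,0,0,0,0.1,45],[0,0,0,0,0,0.05,45],[0,0,0,0,0,0,45],[0,0,0,0,0,0,45],[0,0,0,0,0,0,45]]]'

```text
time: 6.53
tool_pos: [0.5434, 0.2905, 0.0845]
tcp_rot: [0.361, 3.118, 0.003]
wrist_force: [1.1, 0.3, -2.6]
width: 0.623
grip_force: 43.5
```

```bash
python3 - <<'E'
from h import *
go(.5417,.2885,.07)
E
```

```text
pos [0.5434 0.2905 0.0845] yaw 76.79 tilt [ 0.0035  0.0017 -1.    ] t 6.5333 F [ 1.1  0.3 -2.6] w 0.623 g 43.5
  shift(0.1m): [ 0.012 -0.024  0.145]  in xy-only tool; az turn: 0.014
```

play_rows --moves '[[[0,0,0,0,0,0.04,45],[0,0,0,0,0,0.04,45],[0,0,0,0,0,0.02,45],[0,0,0,0,0,0.01,45],[0,0,0,0,0,0,45]]]'

```text
time: 6.95
tool_pos: [0.5413, 0.2897, 0.0708]
tcp_rot: [-0.361, -3.12, 0.001]
wrist_force: [-0.5, -0.3, -2.7]
width: 0.623
grip_force: 43.5
```

play_rows --moves '[[[0,0,0,0,0,0,45],[0,0,0,0,0,0.01,45],[0,0,0,0,0,0.01,45],[0,0,0,0,0,0,45],[0,0,0,0,0,0,45]]]'

```text
time: 7.37
tool_pos: [0.542, 0.29, 0.0699]
tcp_rot: [0.361, 3.12, 0.001]
wrist_force: [-1.3, -0.3, 1.7]
width: 0.62
grip_force: 43.8
```

```bash
python3 - <<'E'
from h import *
go(.5417,.2885,.07)
E
```

```text
pos [0.542  0.29   0.0699] yaw 76.81 tilt [ 6.e-04  3.e-04 -1.e+00] t 7.3667 F [-1.3 -0.3  1.7] w 0.62 g 43.8
  shift(0.1m): [-0.    -0.015 -0.001]  in xy-only tool; az turn: 0.014
```

play_rows --moves '[[[0,0,0,0,0,0,56],[0,0,0,0,0,0,60],[0,0,0,0,0,0,70],[0,0,0,0,0,0,85],[0,0,0,0,0,0,85]]]'

```text
time: 7.78
tool_pos: [0.5419, 0.2899, 0.0693]
tcp_rot: [0.361, 3.121, 0.0]
wrist_force: [-0.7, 0.5, 0.6]
width: 0.995
grip_force: 0.0
```

play_rows --moves '[[[0,0,0,0,0,0,85],[0,0,0,0,0,0,85],[0,0,0,0,0,-0.1,85],[0,0,0,0,0,-0.2,85],[0,0,0,0,0,-0.3,85]]]'

```text
time: 8.2
tool_pos: [0.5394, 0.2887, 0.1272]
tcp_rot: [-0.36, -3.115, 0.006]
wrist_force: [0.8, -0.2, -0.6]
width: 0.988
grip_force: 0.0
```

```bash
python3 - <<'E'
from h import *
go(.5741,-.2139,.23)
c=cam('top','t2.png');P=cloud(c)
m=(np.abs(P[...,2]-.107)<.006)&(np.hypot(P[...,0]-.5417,P[...,1]-.2885)<.06)
print(m.sum(),P[m].mean(0) if m.any() else '')
E
```

```text
pos [0.5394 0.2887 0.1272] yaw 76.81 tilt [-0.0059 -0.0029 -1.    ] t 8.2 F [ 0.8 -0.2 -0.6] w 0.988 g 0.0
  shift(0.1m): [-1.48  -4.818 -1.016]  in xy-only tool; az turn: 0.014
172 [0.55205293 0.28465834 0.10669645]
```

play_rows --moves '[[[0,0,0,0,0,-0.35,85],[0,0,0,0,0,-0.35,85],[0,0,0,-0.03,-0.1,-0.2,85],[0,0,0,-0.08,-0.25,-0.1,85],[0,0,0,-0.11,-0.36,0,85]]]'

```text
time: 8.67
tool_pos: [0.5494, 0.218, 0.2349]
tcp_rot: [0.355, 3.113, 0.008]
wrist_force: [1.9, 0.1, 0.2]
width: 0.995
grip_force: 0.0
```

play_rows --moves '[[[0,0,0,-0.11,-0.36,0,85],[0,0,0,-0.11,-0.36,0,85],[0,0,0,-0.11,-0.36,0,85],[0,0,0,-0.11,-0.36,0,85],[0,0,0,-0.11,-0.36,0,85]]]'

```text
time: 9.08
tool_pos: [0.5595, 0.0262, 0.2304]
tcp_rot: [0.36, 3.119, 0.0]
wrist_force: [0.6, 0.3, 0.3]
width: 0.997
grip_force: 0.0
```

play_rows --moves '[[[0,0,0,-0.11,-0.36,0,85],[0,0,0,-0.11,-0.36,0,85],[0,0,0,-0.11,-0.36,0,85],[0,0,0,-0.11,-0.36,0,85],[0,0,0,-0.11,-0.36,0,85]]]'

```text
time: 9.5
tool_pos: [0.5719, -0.1619, 0.2304]
tcp_rot: [0.361, 3.119, -0.0]
wrist_force: [0.3, -0.5, -0.1]
width: 1.0
grip_force: 0.0
```

play_rows --moves '[[[0,0,0,-0.08,-0.28,0,85],[0,0,0,-0.04,-0.15,0,85],[0,0,0,-0.02,-0.09,0,85],[0,0,0,0,0,0,85],[0,0,0,0,0,0,85]]]'

```text
time: 9.92
tool_pos: [0.5736, -0.213, 0.2294]
tcp_rot: [-0.361, -3.121, -0.001]
wrist_force: [0.1, 0.8, 0.0]
width: 0.997
grip_force: 0.0
```

play_rows --moves '[[[0,0,0,0,0,0,85],[0,0,0,0,0,0,85],[0,0,0,0,0,0,85],[0,0,0,0,0,0,85]]]'

```text
time: 10.25
tool_pos: [0.5738, -0.2126, 0.2294]
tcp_rot: [0.359, 3.121, 0.0]
wrist_force: [-0.3, -0.0, -0.5]
width: 0.995
grip_force: 0.0
```

```bash
python3 - <<'E'
from h import *
c=cam('wrist');P=cloud(c)
m=(np.abs(P[...,2]-.1)<.006)&(np.hypot(P[...,0]-.574,P[...,1]+.214)<.06)&(c['depth']>0)
if m.sum()>50: print(m.sum(),cv2.minEnclosingCircle(P[m][:,:2].astype(np.float32)))
go(.5741,-.2139,.062)
E
```

```text
3689 ((0.5745992064476013, -0.2144729495048523), 0.02737395279109478)
pos [ 0.5737 -0.2128  0.2294] yaw 76.88 tilt [ 1.e-04  1.e-04 -1.e+00] t 10.3 F [ 1.  -0.1 -0.6] w 0.996 g 0.0
  shift(0.1m): [-0.006 -0.01   1.674]  in xy-only tool; az turn: 0.017
```

Excellent alignment; descend and grip.

play_rows --moves '[[[0,0,0,-0.007,-0.013,0.2,85],[0,0,0,0,0,0.38,85],[0,0,0,0,0,0.38,85],[0,0,0,0,0,0.3,85],[0,0,0,0,0,0.2,85]]]'

```text
time: 10.72
tool_pos: [0.5718, -0.2138, 0.0794]
tcp_rot: [-0.36, -3.116, -0.002]
wrist_force: [-0.4, 0.6, -0.4]
width: 0.996
grip_force: 0.0
```

play_rows --moves '[[[0,0,0,0,0,0.12,85],[0,0,0,0,0,0.07,85],[0,0,0,0,0,0.02,85],[0,0,0,0,0,0,85],[0,0,0,0,0,0,85]]]'

```text
time: 11.13
tool_pos: [0.5755, -0.2157, 0.0641]
tcp_rot: [0.36, 3.118, -0.001]
wrist_force: [-0.4, -0.1, 0.7]
width: 0.995
grip_force: 0.0
```

play_rows --moves '[[[0,0,0,0,0,0,70],[0,0,0,0,0,0,60],[0,0,0,0,0,0,50],[0,0,0,0,0,0,45],[0,0,0,0,0,0,45]]]'

```text
time: 11.55
tool_pos: [0.575, -0.2154, 0.0637]
tcp_rot: [0.361, 3.119, -0.001]
wrist_force: [0.6, 1.5, 6.4]
width: 0.623
grip_force: 41.9
```

play_rows --moves '[[[0,0,0,0,0,0,45],[0,0,0,0,0,0,45],[0,0,0,0,0,0,45],[0,0,0,0,0,0,45]]]'

```text
time: 11.88
tool_pos: [0.575, -0.2154, 0.0638]
tcp_rot: [0.361, 3.119, -0.001]
wrist_force: [0.0, 1.1, 6.5]
width: 0.621
grip_force: 41.9
```

```bash
python3 - <<'E'
from h import *
go(.5913,.2075,.23)
E
```

```text
pos [ 0.575  -0.2154  0.0638] yaw 76.81 tilt [ 2.e-03 -8.e-04 -1.e+00] t 11.8833 F [0.  1.1 6.5] w 0.621 g 41.9
  shift(0.1m): [ 0.803  4.155 -1.665]  in xy-only tool; az turn: 0.014
```

play_rows --moves '[[[0,0,0,0,0,-0.1,45],[0,0,0,0,0,-0.3,45],[0,0,0,0,0,-0.38,45],[0,0,0,0,0,-0.38,45],[0,0,0,0,0,-0.3,45]]]'

```text
time: 12.3
tool_pos: [0.5738, -0.2152, 0.2105]
tcp_rot: [0.361, 3.12, -0.0]
wrist_force: [1.4, -0.1, -3.3]
width: 0.623
grip_force: 43.3
```

play_rows --moves '[[[0,0,0,0,0,-0.15,45],[0,0,0,0,0,-0.05,45],[0,0,0,0.02,0.1,0,45],[0,0,0,0.05,0.25,0,45],[0,0,0,0.07,0.36,0,45]]]'

```text
time: 12.72
tool_pos: [0.5747, -0.1433, 0.2252]
tcp_rot: [-0.366, -3.116, 0.0]
wrist_force: [1.3, 0.5, -4.0]
width: 0.625
grip_force: 43.5
```

play_rows --moves '[[[0,0,0,0.07,0.36,0,45],[0,0,0,0.07,0.36,0,45],[0,0,0,0.07,0.36,0,45],[0,0,0,0.07,0.36,0,45],[0,0,0,0.07,0.36,0,45]]]'

```text
time: 13.13
tool_pos: [0.581, 0.0427, 0.2248]
tcp_rot: [-0.36, -3.115, 0.001]
wrist_force: [1.4, 0.2, -3.6]
width: 0.622
grip_force: 43.5
```

play_rows --moves '[[[0,0,0,0.07,0.36,0,45],[0,0,0,0.07,0.36,0,45],[0,0,0,0.07,0.36,0,45],[0,0,0,0.05,0.28,0,45],[0,0,0,0.03,0.17,0,45]]]'

```text
time: 13.55
tool_pos: [0.5875, 0.1996, 0.2245]
tcp_rot: [-0.356, -3.115, 0.001]
wrist_force: [-0.5, -0.0, -2.5]
width: 0.62
grip_force: 43.5
```

play_rows --moves '[[[0,0,0,0.02,0.1,0,45],[0,0,0,0,0,0,45],[0,0,0,0,0,0,45],[0,0,0,0,0,0,45],[0,0,0,0,0,0,45]]]'

```text
time: 13.97
tool_pos: [0.5904, 0.2047, 0.2278]
tcp_rot: [-0.363, -3.12, 0.001]
wrist_force: [-0.4, 0.4, -3.2]
width: 0.621
grip_force: 43.5
```

```bash
python3 - <<'E'
from h import *
c=cam('wrist','w3.png');P=cloud(c)
m=(np.abs(P[...,2]-.048)<.006)&(np.hypot(P[...,0]-.526,P[...,1]-.223)<.16)&(c['depth']>0)
print(m.sum(),cv2.minAreaRect((P[m][:,:2]*1000).astype(np.float32)))
m=(np.abs(P[...,2]-.105)<.006)&(np.hypot(P[...,0]-.5417,P[...,1]-.2885)<.05)&(c['depth']>0)
print('jarB',m.sum(),cv2.minEnclosingCircle(P[m][:,:2].astype(np.float32)) if m.any() else '')
go(.5913,.2075,.0780)
E
```

```text
7936 ((526.4744262695312, 222.81201171875), (196.23390197753906, 196.53543090820312), 31.36852264404297)
jarB 4845 ((0.5411854386329651, 0.28996697068214417), 0.027259815484285355)
pos [0.5906 0.2047 0.2281] yaw 76.7 tilt [-4.e-04 -5.e-04 -1.e+00] t 14.0167 F [ 0.2 -0.2 -2.5] w 0.621 g 43.5
  shift(0.1m): [-1.000e-03  2.900e-02  1.501e+00]  in xy-only tool; az turn: 0.011
```

View pics/w3.png

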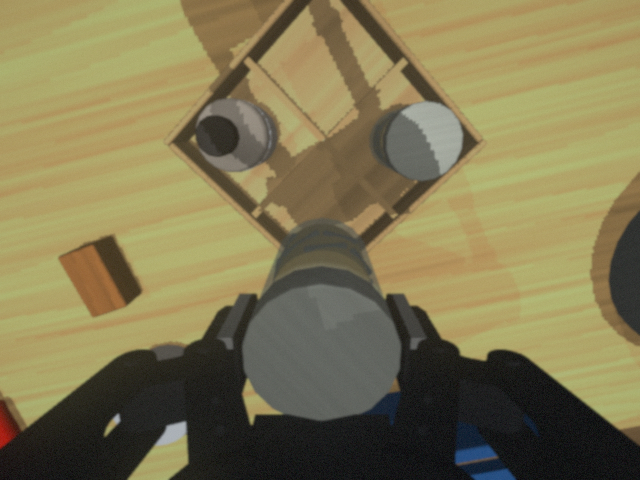

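The wrist view shows jar 1 upright in its cell at (425,140). The crate hasn't moved, and the second jar is held over the near cell. Lowering.

play_rows --moves '[[[0,0,0,0,0.022,0.15,45],[0,0,0,0,0,0.33,45],[0,0,0,0,0,0.35,45],[0,0,0,0,0,0.3,45],[0,0,0,0,0,0.18,45]]]'

```text
time: 14.43
tool_pos: [0.5889, 0.2063, 0.0935]
tcp_rot: [-0.363, -3.116, 0.003]
wrist_force: [-1.5, 0.8, -4.2]
width: 0.619
grip_force: 43.5
```

play_rows --moves '[[[0,0,0,0,0,0.1,45],[0,0,0,0,0,0.05,45],[0,0,0,0,0,0,45],[0,0,0,0,0,0,45],[0,0,0,0,0,0,45]]]'

```text
time: 14.85
tool_pos: [0.5929, 0.2087, 0.0846]
tcp_rot: [0.361, 3.117, 0.002]
wrist_force: [0.6, 0.7, -2.8]
width: 0.627
grip_force: 43.5
```

play_rows --moves '[[[0,0,0,0,0,0.04,45],[0,0,0,0,0,0.04,45],[0,0,0,0,0,0.02,45],[0,0,0,0,0,0.01,45],[0,0,0,0,0,0,45]]]'

```text
time: 15.27
tool_pos: [0.5907, 0.2082, 0.0708]
tcp_rot: [-0.361, -3.12, 0.001]
wrist_force: [-0.0, -0.4, -3.4]
width: 0.619
grip_force: 43.5
```

play_rows --moves '[[[0,0,0,0,0,0,45],[0,0,0,0,0,0.01,45],[0,0,0,0,0,0.01,45],[0,0,0,0,0,0,45],[0,0,0,0,0,0,45]]]'

```text
time: 15.68
tool_pos: [0.5915, 0.2085, 0.0699]
tcp_rot: [0.361, 3.12, 0.0]
wrist_force: [-0.3, 0.0, -0.1]
width: 0.622
grip_force: 43.5
```

```bash
python3 - <<'E'
from h import *
go(.5913,.2075,.07)
E
```

```text
pos [0.5915 0.2085 0.0699] yaw 76.81 tilt [ 7.e-04  2.e-04 -1.e+00] t 15.6833 F [-0.3  0.  -0.1] w 0.622 g 43.5
  shift(0.1m): [-0.    -0.01  -0.001]  in xy-only tool; az turn: 0.014
```

play_rows --moves '[[[0,0,0,0,0,0,56],[0,0,0,0,0,0,60],[0,0,0,0,0,0,70],[0,0,0,0,0,0,85],[0,0,0,0,0,0,85]]]'

```text
time: 16.1
tool_pos: [0.5913, 0.2083, 0.0695]
tcp_rot: [0.361, 3.12, 0.0]
wrist_force: [-1.0, 0.8, 0.3]
width: 0.999
grip_force: 0.0
```

play_rows --moves '[[[0,0,0,0,0,0,85],[0,0,0,0,0,0,85],[0,0,0,0,0,-0.1,85],[0,0,0,0,0,-0.2,85],[0,0,0,0,0,-0.3,85]]]'

```text
time: 16.52
tool_pos: [0.5886, 0.2075, 0.1271]
tcp_rot: [-0.36, -3.115, 0.004]
wrist_force: [1.0, 0.3, -0.5]
width: 0.993
grip_force: 0.0
```

play_rows --moves '[[[0,0,0,0,0,-0.35,85],[0,0,0,0,0,-0.35,85],[0,0,0,0,-0.1,-0.2,85],[0,0,0,-0.01,-0.22,-0.1,85],[0,0,0,-0.02,-0.36,0,85]]]'

```text
time: 16.93
tool_pos: [0.5812, 0.1435, 0.2349]
tcp_rot: [0.355, 3.113, 0.006]
wrist_force: [1.3, -1.2, -0.3]
width: 0.997
grip_force: 0.0
```

play_rows --moves '[[[0,0,0,-0.02,-0.36,0,85],[0,0,0,-0.02,-0.36,0,85],[0,0,0,-0.02,-0.36,0,85],[0,0,0,-0.02,-0.36,0,85],[0,0,0,-0.02,-0.36,0,85]]]'

```text
time: 17.35
tool_pos: [0.5467, -0.0376, 0.2304]
tcp_rot: [0.36, 3.12, -0.0]
wrist_force: [-0.2, -0.7, -0.0]
width: 0.995
grip_force: 0.0
```

play_rows --moves '[[[0,0,0,-0.02,-0.36,0,85],[0,0,0,-0.02,-0.36,0,85],[0,0,0,-0.02,-0.36,0,85],[0,0,0,-0.02,-0.36,0,85],[0,0,0,-0.02,-0.36,0,85]]]'

```text
time: 17.77
tool_pos: [0.5153, -0.2154, 0.2304]
tcp_rot: [0.361, 3.12, -0.001]
wrist_force: [2.2, 0.7, -0.1]
width: 0.996
grip_force: 0.0
```

play_rows --moves '[[[0,0,0,-0.02,-0.36,0,85],[0,0,0,-0.02,-0.36,0,85],[0,0,0,-0.02,-0.36,0,85],[0,0,0,0,-0.25,0,85],[0,0,0,0,-0.15,0,85]]]'

```text
time: 18.18
tool_pos: [0.487, -0.3621, 0.2301]
tcp_rot: [0.365, 3.12, -0.002]
wrist_force: [-0.1, 0.9, -0.2]
width: 0.998
grip_force: 0.0
```

play_rows --moves '[[[0,0,0,0,-0.075,0,85],[0,0,0,0,0,0,85],[0,0,0,0,0,0,85],[0,0,0,0,0,0,85],[0,0,0,0,0,0,85]]]'

```text
time: 18.6
tool_pos: [0.4867, -0.3649, 0.2294]
tcp_rot: [-0.358, -3.121, -0.001]
wrist_force: [-0.1, 0.1, -0.4]
width: 0.994
grip_force: 0.0
```

```bash
python3 - <<'E'
from h import *
c=cam('wrist');P=cloud(c)
m=(np.abs(P[...,2]-.1)<.006)&(np.hypot(P[...,0]-.4866,P[...,1]+.366)<.06)&(c['depth']>0)
if m.sum()>50: print(m.sum(),cv2.minEnclosingCircle(P[m][:,:2].astype(np.float32)))
go(.4872,-.3666,.062)
E
```

```text
3700 ((0.4866567850112915, -0.36723434925079346), 0.027164241299033165)
pos [ 0.4867 -0.365   0.2294] yaw 76.91 tilt [ 0.e+00  3.e-04 -1.e+00] t 18.65 F [0.3 0.5 0.3] w 0.995 g 0.0
  shift(0.1m): [-0.009 -0.015  1.674]  in xy-only tool; az turn: 0.018
```

play_rows --moves '[[[0,0,0,-0.005,-0.018,0.2,85],[0,0,0,0,0,0.38,85],[0,0,0,0,0,0.38,85],[0,0,0,0,0,0.3,85],[0,0,0,0,0,0.2,85]]]'

```text
time: 19.07
tool_pos: [0.4848, -0.3657, 0.0795]
tcp_rot: [-0.358, -3.117, -0.004]
wrist_force: [1.0, 0.9, -0.0]
width: 0.994
grip_force: 0.0
```

play_rows --moves '[[[0,0,0,0,0,0.12,85],[0,0,0,0,0,0.07,85],[0,0,0,0,0,0.02,85],[0,0,0,0,0,0,85],[0,0,0,0,0,0,85]]]'

```text
time: 19.48
tool_pos: [0.4875, -0.3691, 0.0641]
tcp_rot: [0.36, 3.118, -0.003]
wrist_force: [0.4, -0.5, -0.4]
width: 0.997
grip_force: 0.0
```

play_rows --moves '[[[0,0,0,0,0,0,70],[0,0,0,0,0,0,60],[0,0,0,0,0,0,50],[0,0,0,0,0,0,45],[0,0,0,0,0,0,45]]]'

```text
time: 19.9
tool_pos: [0.4871, -0.3688, 0.0637]
tcp_rot: [0.361, 3.119, -0.001]
wrist_force: [0.6, 1.9, 5.3]
width: 0.624
grip_force: 41.5
```

play_rows --moves '[[[0,0,0,0,0,0,45],[0,0,0,0,0,0,45],[0,0,0,0,0,0,45],[0,0,0,0,0,0,45]]]'

```text
time: 20.23
tool_pos: [0.4871, -0.3688, 0.0637]
tcp_rot: [0.361, 3.119, -0.001]
wrist_force: [-0.7, 1.7, 6.6]
width: 0.624
grip_force: 41.5
```

```bash
python3 - <<'E'
from h import *
go(.4607,.2389,.23)
E
```

```text
pos [ 0.4871 -0.3688  0.0637] yaw 76.8 tilt [ 0.0018 -0.0011 -1.    ] t 20.2333 F [-0.7  1.7  6.6] w 0.624 g 41.5
  shift(0.1m): [ 1.641  5.855 -1.67 ]  in xy-only tool; az turn: 0.014
```

play_rows --moves '[[[0,0,0,0,0,-0.1,45],[0,0,0,0,0,-0.3,45],[0,0,0,0,0,-0.38,45],[0,0,0,0,0,-0.38,45],[0,0,0,0,0,-0.3,45]]]'

```text
time: 20.65
tool_pos: [0.4862, -0.3684, 0.211]
tcp_rot: [0.361, 3.12, -0.001]
wrist_force: [0.7, -0.4, -1.9]
width: 0.618
grip_force: 42.7
```

play_rows --moves '[[[0,0,0,0,0,-0.15,45],[0,0,0,0,0,-0.05,45],[0,0,0,0.03,0.1,0,45],[0,0,0,0.06,0.22,0,45],[0,0,0,0.1,0.36,0,45]]]'

```text
time: 21.07
tool_pos: [0.4818, -0.2979, 0.2255]
tcp_rot: [-0.365, -3.117, -0.001]
wrist_force: [0.9, 0.3, -2.2]
width: 0.62
grip_force: 42.9
```

play_rows --moves '[[[0,0,0,0.1,0.36,0,45],[0,0,0,0.1,0.36,0,45],[0,0,0,0.1,0.36,0,45],[0,0,0,0.1,0.36,0,45],[0,0,0,0.1,0.36,0,45]]]'

```text
time: 21.48
tool_pos: [0.473, -0.1083, 0.2251]
tcp_rot: [-0.361, -3.115, -0.002]
wrist_force: [0.8, -0.2, -3.0]
width: 0.622
grip_force: 42.9
```

play_rows --moves '[[[0,0,0,0.1,0.36,0,45],[0,0,0,0.1,0.36,0,45],[0,0,0,0.1,0.36,0,45],[0,0,0,0.1,0.36,0,45],[0,0,0,0.1,0.36,0,45]]]'

```text
time: 21.9
tool_pos: [0.4652, 0.0775, 0.2253]
tcp_rot: [-0.36, -3.116, 0.002]
wrist_force: [0.9, 0.8, -1.8]
width: 0.621
grip_force: 42.9
```

play_rows --moves '[[[0,0,0,0.1,0.36,0,45],[0,0,0,0.1,0.36,0,45],[0,0,0,0.1,0.36,0,45],[0,0,0,0.08,0.25,0,45],[0,0,0,0.04,0.15,0,45]]]'

```text
time: 22.32
tool_pos: [0.4579, 0.2318, 0.2251]
tcp_rot: [-0.356, -3.116, 0.002]
wrist_force: [0.3, -0.2, -2.6]
width: 0.622
grip_force: 42.9
```

play_rows --moves '[[[0,0,0,0.03,0.09,0,45],[0,0,0,0,0,0,45],[0,0,0,0,0,0,45],[0,0,0,0,0,0,45],[0,0,0,0,0,0,45]]]'

```text
time: 22.73
tool_pos: [0.46, 0.2375, 0.2278]
tcp_rot: [-0.363, -3.12, 0.001]
wrist_force: [0.6, -0.3, -2.0]
width: 0.624
grip_force: 42.9
```

```bash
python3 - <<'E'
from h import *
c=cam('wrist','w4.png')
go(.4607,.2389,.0780)
E
```

```text
pos [0.4602 0.2375 0.228 ] yaw 76.71 tilt [-3.e-04 -5.e-04 -1.e+00] t 22.7833 F [ 0.  -0.6 -2.2] w 0.62 g 42.9
  shift(0.1m): [-0.002  0.015  1.5  ]  in xy-only tool; az turn: 0.011
```

View pics/w4.png

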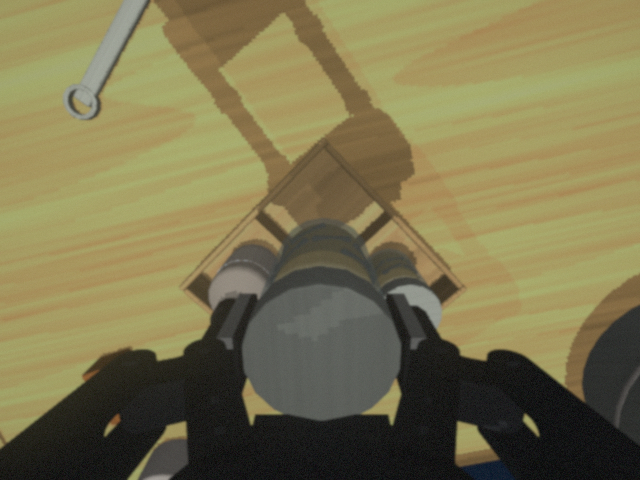

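The wrist view shows the third jar upright and in line with the empty corner cell, whose corner is at (323,142). Its neighbours are clear of the fingers. Lowering.

play_rows --moves '[[[0,0,0,0,0.008,0.15,45],[0,0,0,0,0,0.33,45],[0,0,0,0,0,0.35,45],[0,0,0,0,0,0.3,45],[0,0,0,0,0,0.18,45]]]'

```text
time: 23.2
tool_pos: [0.4584, 0.2375, 0.0939]
tcp_rot: [-0.363, -3.117, 0.004]
wrist_force: [-0.8, -0.2, -2.8]
width: 0.624
grip_force: 42.9
```

play_rows --moves '[[[0,0,0,0,0,0.1,45],[0,0,0,0,0,0.05,45],[0,0,0,0,0,0,45],[0,0,0,0,0,0,45],[0,0,0,0,0,0,45]]]'

```text
time: 23.62
tool_pos: [0.4619, 0.2401, 0.0842]
tcp_rot: [0.361, 3.118, 0.003]
wrist_force: [-1.1, -0.4, -1.0]
width: 0.621
grip_force: 42.9
```

play_rows --moves '[[[0,0,0,0,0,0.04,45],[0,0,0,0,0,0.04,45],[0,0,0,0,0,0.02,45],[0,0,0,0,0,0.01,45],[0,0,0,0,0,0,45]]]'

```text
time: 24.03
tool_pos: [0.46, 0.2394, 0.0709]
tcp_rot: [-0.361, -3.12, 0.001]
wrist_force: [0.3, 0.4, -1.9]
width: 0.618
grip_force: 42.9
```

play_rows --moves '[[[0,0,0,0,0,0,45],[0,0,0,0,0,0.01,45],[0,0,0,0,0,0.01,45],[0,0,0,0,0,0,45],[0,0,0,0,0,0,45]]]'

```text
time: 24.45
tool_pos: [0.4606, 0.2397, 0.0698]
tcp_rot: [0.361, 3.12, 0.0]
wrist_force: [-0.8, 0.4, 2.5]
width: 0.62
grip_force: 43.0
```

```bash
python3 - <<'E'
from h import *
go(.4607,.2389,.07)
E
```

```text
pos [0.4606 0.2397 0.0698] yaw 76.81 tilt [ 6.e-04  2.e-04 -1.e+00] t 24.45 F [-0.8  0.4  2.5] w 0.62 g 43.0
  shift(0.1m): [-0.002 -0.007 -0.002]  in xy-only tool; az turn: 0.014
```

play_rows --moves '[[[0,0,0,0,0,0,56],[0,0,0,0,0,0,60],[0,0,0,0,0,0,70],[0,0,0,0,0,0,85],[0,0,0,0,0,0,85]]]'

```text
time: 24.87
tool_pos: [0.4603, 0.2395, 0.0692]
tcp_rot: [0.361, 3.121, -0.0]
wrist_force: [0.4, -0.5, 0.1]
width: 0.999
grip_force: 0.0
```

play_rows --moves '[[[0,0,0,0,0,0,85],[0,0,0,0,0,0,85],[0,0,0,0,0,-0.1,85],[0,0,0,0,0,-0.2,85],[0,0,0,0,0,-0.3,85]]]'

```text
time: 25.28
tool_pos: [0.4579, 0.2384, 0.1276]
tcp_rot: [-0.36, -3.115, 0.005]
wrist_force: [0.2, -0.5, -0.0]
width: 0.997
grip_force: 0.0
```

play_rows --moves '[[[0,0,0,0,0,-0.35,85],[0,0,0,0,0,-0.35,85],[0,0,0,0,-0.1,-0.2,85],[0,0,0,0,-0.22,-0.1,85],[0,0,0,0,-0.36,0,85]]]'

```text
time: 25.7
tool_pos: [0.4476, 0.1752, 0.2345]
tcp_rot: [0.356, 3.114, 0.007]
wrist_force: [0.5, -0.1, -0.2]
width: 0.997
grip_force: 0.0
```

play_rows --moves '[[[0,0,0,0,-0.36,0,85],[0,0,0,0,-0.36,0,85],[0,0,0,0,-0.36,0,85],[0,0,0,0,-0.36,0,85],[0,0,0,0,-0.36,0,85]]]'

```text
time: 26.12
tool_pos: [0.403, -0.0033, 0.2303]
tcp_rot: [0.36, 3.119, -0.0]
wrist_force: [1.1, -0.6, 0.1]
width: 0.996
grip_force: 0.0
```

play_rows --moves '[[[0,0,0,0,-0.25,0,85],[0,0,0,0,-0.12,0,85],[0,0,0,0,0,0,85],[0,0,0,0,0,0,85],[0,0,0,0,0,0,85]]]'

```text
time: 26.53
tool_pos: [0.3955, -0.0375, 0.2298]
tcp_rot: [0.361, 3.12, 0.001]
wrist_force: [0.2, -0.3, -0.1]
width: 0.996
grip_force: 0.0
```

```bash
python3 - <<'E'
from h import *
c=cam('top','t5.png');P=cloud(c)
cv2.imwrite('pics/t5c.png',cv2.resize(c['image'][150:350,90:350,::-1],None,fx=3,fy=3))
m=(np.abs(P[...,2]-.049)<.006)&(np.hypot(P[...,0]-.526,P[...,1]-.223)<.16)&(c['depth']>0)
print('crate',cv2.minAreaRect((P[m][:,:2]*1000).astype(np.float32)))
for x,y in[(.5417,.2885),(.5913,.2075),(.4607,.2389)]:
    m=(np.abs(P[...,2]-.106)<.008)&(np.hypot(P[...,0]-x,P[...,1]-y)<.045)
    print((x,y),m.sum(),cv2.minEnclosingCircle(P[m][:,:2].astype(np.float32)),np.median(P[m][:,2])) if m.any() else print('none')
go(0.4,0,.23)
E
```

```text
crate ((525.6019287109375, 223.2755126953125), (196.22946166992188, 196.82330322265625), 31.539844512939453)
(0.5417, 0.2885) 644 ((0.5400800108909607, 0.2904675602912903), 0.027777597308158875) 0.10696482655722993
(0.5913, 0.2075) 631 ((0.5901417136192322, 0.2096346616744995), 0.027491051703691483) 0.10694116926548393
(0.4607, 0.2389) 656 ((0.4598509967327118, 0.24067531526088715), 0.02731666900217533) 0.10708415384684872
pos [ 0.3955 -0.0372  0.2296] yaw 76.85 tilt [ 5.e-04  4.e-04 -1.e+00] t 26.5833 F [-0.6  0.2  0.1] w 0.999 g 0.0
  shift(0.1m): [ 0.041  0.373 -0.004]  in xy-only tool; az turn: 0.016
```

View pics/t5c.png

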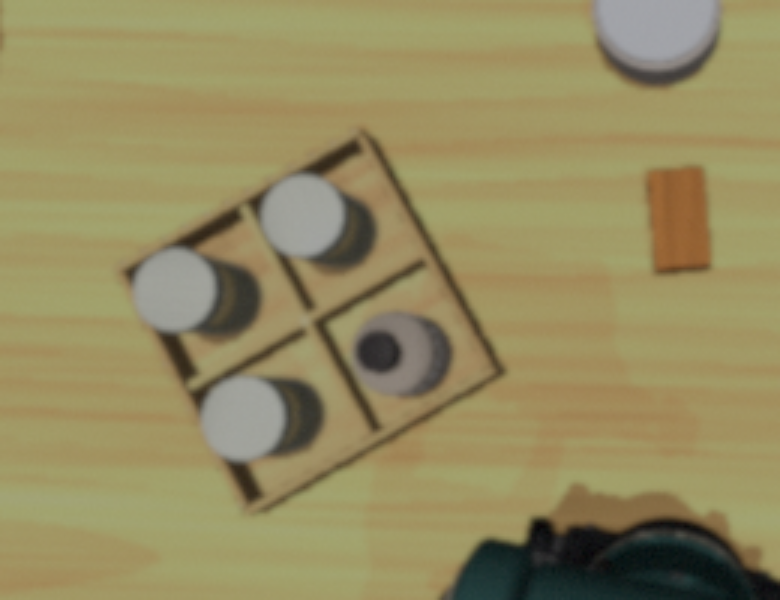

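The top view shows the three jars standing in their own cells, with lids at crop pixels (175,290), (303,216) and (243,418). Lid tops are at 0.107 m and centres within 3 mm of target. The glue bottle is at (400,350), and the crate hasn't moved.

```bash
python3 -c "
from workcell import bot
print(bot.finish_job())"
```

```text
the job is handed in; nothing more can be done
None
```

All three jars are standing upright in the three empty compartments, each within 3 mm of its centre; the glue bottle and crate did not move, and the job was handed in at about 27 s (no verdict was returned).

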